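Slide two tub lids out over the front edge of the chopping board

ROBOT

A 6-joint arm with a two-finger parallel gripper is mounted at the origin on a cart in front of the work surface, level with it; the furniture and walls round the work are solid. World frame = base frame: x ahead of the robot, y to its left, z up, the work surface at z = 0. Lengths are in m, angles in rad, forces in N, time in s.
With the tool pointing down it reaches from about 0.3 to 0.775 m from the base axis. Payload 14.6 kg.
Tool frame: the origin (TCP) lies at the very end of the fingers, on their centre line; the grasp point (between the pads) lies 19 mm behind it; z points along the fingers, y is the direction in which the jaws open and shut (so a half turn about z gives the same grasp; the last joint's range is limited). The gripper opens to 94 mm and grips with 3 to 60 N. Pads are 16 mm wide; open, the fingers measure 119 mm over their backs; the gripper's body (75 mm by 177 mm) begins 78 mm behind the grasp point.
Start: joints at [1.227, 0.3, 1.521, -0, 1.321, -0.067], TCP at [0.15, 0.529, 0.205] pointing down, gripper open.
Joint ranges: [-3.03, 3.03], [-0.79, 2.21], [0.23, 2.52], [-1.04, 4.18], [0, 3.07], [-2.55, 2.55]. Speed limits (rad/s): [2.22, 2.22, 2.57, 3.14, 3.14, 3.14].

INTERFACE

Orientations are given as a 3x3 rotation matrix whose columns are the frame's x, y, z axes.
In Python, from bench import get_obs, eyes, order, models gives the robot as it stands.
- The arm moves only by the tool servo_tool, never from a script. Its argument "motion" is text: rows parted by semicolons, each of 7 numbers parted by spaces: the shift along the tool's x, y, z in cm, then the turn, a rotation vector about the tool's x, y, z in rad, then the closure, from 0 (fully open) to 1 (shut). A call has 1 to 20 rows; each row shifts and turns the pose as measured when the row begins, along the tool's axes as they then stand; what a row does not reach is not made up. A row lasts 1/12 s, in which the tool goes at most 41.7 mm and 7.16 degrees, less where a joint would pass 70% of its speed; a pose out of reach is approached as far as the arm can. A call is refused whole if a number of a shift passes 4.17 or a number of a turn 0.125, either way. A call with a gripper value outside its range is refused whole. The fingers move at their own pace and stop on an object; "force" is the grip in N (left out, the last holds). Time passes only in rows, so rows that do not move let the fingers close. It gives the time, the measured TCP pose, the force and the opening at its end, in the units of the state.
- get_obs(): the state, without advancing time (a new reading comes with each control period).
- eyes.read_camera(name): name is "side" or "top"; returns a dict with "color" (480x640x3 uint8, blue, green, red), "range_z" (480x640 float32, m along the optical axis (not along the pixel's ray), 0 where there is no reading), "camera_matrix" (3x3 intrinsics, pixels), "D" ([k1, k2, p1, p2, k3] as OpenCV has them; the pictures are not rectified), "xyz" and "orientation" of the camera in the world. Camera axes: x right, y down, z forward; pixel columns grow to the right and rows downward; lengths in m; the calibration is good to about 2 mm. A picture is of the moment at which its call begins.
- order.job_done(): hands the job in, once; it reports no verdict.
Trained networks look in a picture, given as the dict that the camera call returned (one of the last four; its "shot" number tells which), for a name from the list of things; names that differ only in an ending like _2 or _b are one class to them, and where a whole thing is asked for, a point or a joint stands for the part that bears it (a point fixed in the world has none). Each returns a list of dicts, best first, with "score" (0 to 1); they miss things now and then, are a little off and sometimes report something else, mostly with a low value. They report only what shows in the picture. A call takes as long as a camera call. They do not tell look-alikes from the thing itself.
- models.search_frame(query, picture): "at" ([x, y, z] in m, in world coordinates, good to about 4 mm: the middle of the surface that is visible of it).
- models.regions_of(query, picture): "mask" (480x640 bool, what is visible of it).
The state is a dict: "time": time; "joints": joint angles; "qvel": joint speeds; "tau": joint torques, N m; "position": TCP position; "tcp_rot": TCP orientation; "ft_force": force on the tool from outside, world axes, zero at the start; "ft_torque": the same for the moment, N m; "opening": finger opening in m.
Only numpy, scipy, OpenCV 4.12 (cv2) and the standard library are available. Lean on these libraries where they do the work, as an engineer would, in place of code of your own. Each camera call takes 0.05 s, during which the arm holds its last target.

TASK

The two thin round lids lie too flat on the chopping board to be picked up. With the fingertips, slide each lid towards you until about a third of its width sticks out over the board's front edge (the long edge nearest the robot), still lying flat and clear of the board's sides. Do not pick up or tip anything, and leave the egg timer, tub, jar and mug where they stand.

Things in the scene. Friction and masses are not known exactly. Their poses are not given: they have to be found in the camera images.
- board: fixed wooden chopping board of alternating brown strips on short rubber feet: 300 mm deep (x), 420 mm wide (y); its smooth flat top is 42 mm above the counter. Origin on the counter under its centre; x points away from the robot, square to the front edge, y to the left along it, z up. It does not move when pushed. Its yaw varies by about 0.2 rad either way.
- board_edge (a point): middle of the top of the board's front edge (the long edge nearest the robot), 42 mm above the counter; same axes as the board: x runs from the edge inwards over the board, y along the edge. A lid overhangs by 66.5 mm minus its centre's x in this frame.
- lid_left: thin flat round off-white plastic lid, a plain disc 133 mm in diameter and 5 mm thick, about 30 g, loose, lying flat on the chopping board on its left half (+y), wholly on the board at the start. Origin at the centre of its underside, z up. It slides easily and does not roll. Two separated fingertips against its far rim steer it straight.
- lid_right: thin flat round off-white plastic lid, a plain disc 133 mm in diameter and 5 mm thick, about 30 g, loose, lying flat on the chopping board on its right half (-y), wholly on the board at the start. Origin at the centre of its underside, z up. It slides easily and does not roll. Two separated fingertips against its far rim steer it straight.
- timer: loose red and white egg timer, 63 mm across and 50 mm tall, standing on the board behind and between the lids. Origin at the centre of its underside.
- tub: loose cloudy tub of sauce, 130 mm across and 105 mm tall, on the counter to the right of the board. Origin at the centre of its underside.
- red_jar: loose spice jar with a red cap, 54 mm across and 125 mm tall, on the counter to the left of the board. Origin at the centre of its underside.
- mug: loose white mug, 98 mm tall, 109 mm over the handle, on the counter to the left of the board. Origin at the centre of its underside.
Things that resemble listed ones, but are neither listed nor needed, are in the scene too. Leave any turquoise look-alike of the lid_right alone.

How it is judged:
At the end, for the whole second after the job is handed in: Both lids lie flat and at rest on the board's top, each reaching 32 to 56 mm (about a third of 133 mm) past the front edge, with its centre within 145 mm of the middle of that edge, measured along it, so that it stays clear of the board's sides (x of lid_left in the frame of board_edge between 0.0102 and 0.0342 m and y of lid_left in the frame of board_edge between -0.145 and 0.145 m and z of lid_left in the frame of board_edge between -0.004 and 0.004 m and angle between each of lid_left, lid_right's own z axis and vertical below 0.06 rad and linear speed of each of lid_left, lid_right below 0.01 m/s and x of lid_right in the frame of board_edge between 0.0102 and 0.0342 m and y of lid_right in the frame of board_edge between -0.145 and 0.145 m and z of lid_right in the frame of board_edge between -0.004 and 0.004 m); the robot touches nothing.
It fails at once if a lid is lifted off the board by more than 12 mm or tipped by more than 0.25 rad (z of any of lid_left, lid_right in the frame of board_edge above 0.012 m or angle between any of lid_left, lid_right's own z axis and vertical above 0.25 rad).
It fails at once if the egg timer is moved more than 15 mm or tipped (distance of timer from where it was at the start of the episode above 0.015 m or angle between timer's own z axis and vertical above 0.2 rad).
It fails at once if the sauce tub is moved more than 15 mm or tipped (distance of tub from where it was at the start of the episode above 0.015 m or angle between tub's own z axis and vertical above 0.2 rad).
It fails at once if the red-capped jar is moved more than 15 mm or tipped (distance of red_jar from where it was at the start of the episode above 0.015 m or angle between red_jar's own z axis and vertical above 0.2 rad).
It fails at once if the mug is moved more than 15 mm or tipped (distance of mug from where it was at the start of the episode above 0.015 m or angle between mug's own z axis and vertical above 0.2 rad).
It also fails if it takes over 59 s, if anything falls off the work surface, if the arm or the gripper's body presses on something with over 40 N, if the wrist force passes 120 N, or if a joint passes its speed limit or range.

## Working session

There is one attempt and no reset: what is moved stays moved. The work goes in short steps, Python scripts to look and compute and a tool call to move; the robot and the scene stay as the last step left them, time stands still between calls to the robot, and variables do not carry over. Pictures are saved under pics/ and viewed, and the job is handed in when it is done.

Besides the shell and the picture viewer there is one more tool, called after "Request:" as name(argument=value, ...) on one line, values as JSON. servo_tool: Moves the arm, as the interface text tells. Its arguments: {"type":"object","properties":{"motion":{"type":"string"},"force":{"type":"number"}},"required":["motion"]}

```bash
ls; mkdir -p pics
python3 - <<'E'
from bench import get_obs, eyes, models
import cv2,numpy as np
s=get_obs();print(s['time'],s['position'],s['tcp_rot'],s['opening'])
for n in ['top','side']:
    p=eyes.read_camera(n);cv2.imwrite(f'pics/{n}0.png',p['color']);print(n,p['xyz'],p['orientation'],p['camera_matrix'],p['D'])
    for q in ['lid_left','timer','tub','red_jar','mug','board']:
        for r in models.search_frame(q,p): print(q,np.round(r['at'],4),round(r['score'],2))
E
```

```text
pics
0.0 [0.15019241 0.52880998 0.20488385] [[-9.61949803e-01  2.73225922e-01 -4.14138844e-04]
 [ 2.73226219e-01  9.61949165e-01 -1.11195949e-03]
 [ 9.45643590e-05 -1.18280280e-03 -9.99999296e-01]] 0.09372754659930427
top [ 0.40146226 -0.02627898  1.41123339] [[ 0.02360716 -0.99047959  0.13562034]
 [-0.99964771 -0.02174113  0.01522408]
 [-0.0121306  -0.13593196 -0.99064391]] [[557.61411966   0.         319.94240191]
 [  0.         557.61411966 236.29186719]
 [  0.           0.           1.        ]] [-0.00750576  0.          0.          0.          0.        ]
lid_left [0.5475 0.164  0.0502] 0.85
timer [0.684  0.0887 0.0812] 0.72
tub [ 0.5921 -0.4532  0.0569] 0.94
tub [0.5467 0.1631 0.0481] 0.28
red_jar [0.595  0.3991 0.1198] 0.97
mug [0.4855 0.4077 0.0452] 0.56
board [0.6129 0.0531 0.0433] 0.66
side [ 0.32495442 -1.30376951  0.74608573] [[ 0.9828929  -0.06364299  0.1728326 ]
 [-0.18293212 -0.44630767  0.87598248]
 [ 0.02138637 -0.8926136  -0.45031499]] [[525.04817258   0.         319.65708608]
 [  0.         525.04817258 241.89200916]
 [  0.           0.           1.        ]] [0.01091584 0.         0.         0.         0.        ]
lid_left [0.5466 0.1545 0.0466] 0.81
timer [0.6886 0.0708 0.0697] 0.53
red_jar [0.5992 0.3938 0.071 ] 0.64
mug [0.4814 0.3728 0.0637] 0.94
mug [ 0.6011 -0.0167  0.0414] 0.42
board [ 0.5981 -0.0159  0.0407] 0.68
```

View pics/top0.png

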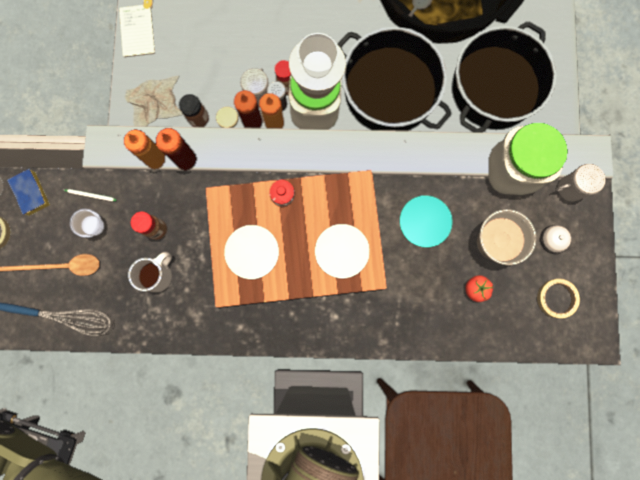

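View pics/side0.png

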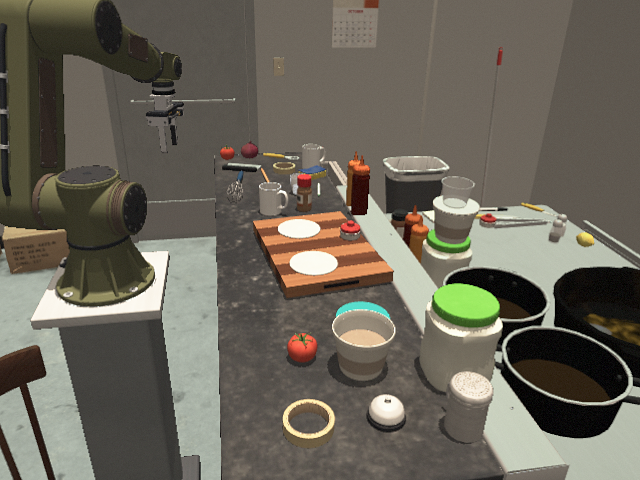

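Top view: white lids on the board at (252,252) for the left and (342,251) for the right. The timer is at (282,191). The candidates for "lid" are these two plus the turquoise disc at (426,221), which lies on the counter and must be left alone. The pale tub at (507,238) is also round. By description, I choose the two off-white discs on the board.

```bash
cat > h.py <<'E'
import cv2,numpy as np
from bench import get_obs, eyes, models
def proj(p,px,z):
    px=np.asarray(px,float).reshape(-1,1,2)
    u=cv2.undistortPoints(px,p['camera_matrix'],np.array(p['D']))[:,0]
    R=np.array(p['orientation']);o=np.array(p['xyz'])
    d=np.c_[u,np.ones(len(u))]@R.T
    return o+d*((z-o[2])/d[:,2])[:,None]
def lids(p,img=None):
    c=p['color'].astype(int); m=((c.min(2)>190)&(c.max(2)-c.min(2)<45)).astype(np.uint8)
    cs,_=cv2.findContours(m,cv2.RETR_EXTERNAL,cv2.CHAIN_APPROX_NONE);out=[]
    for k in cs:
        a=cv2.contourArea(k)
        if a<700: continue
        w=proj(p,k[:,0],0.047)
        (x,y),r=cv2.minEnclosingCircle(w[:,:2].astype(np.float32))
        h=cv2.convexHull(k)[:,0];
        A=proj(p,h,0.047)[:,:2]; M=np.c_[2*A,np.ones(len(A))]
        s=np.linalg.lstsq(M,(A**2).sum(1),rcond=None)[0]
        if 0.3<x<0.8 and abs(y)<0.35: out.append((round(x,4),round(y,4),round(r,4),'fit',np.round(s[:2],4),round(float(np.sqrt(s[2]+s[0]**2+s[1]**2)),4),a))
    return out
def board(p):
    r=models.regions_of('board',p)[0]; m=r['mask'].astype(np.uint8)
    k=cv2.convexHull(max(cv2.findContours(m,0,2)[0],key=cv2.contourArea))[:,0]
    w=proj(p,k,0.042)[:,:2]
    return r['score'],cv2.minAreaRect((w*1000).astype(np.float32)),m
E
python3 - <<'E'
from h import *
p=eyes.read_camera('top')
print(lids(p)); s,r,m=board(p); print(s,r,cv2.boxPoints(r))
im=p['color'].copy()
print(proj(p,[[207,188],[373,171],[385,289],[216,306]],0.042).round(4))
k=cv2.findContours(m,0,2)[0];cv2.drawContours(im,k,-1,(255,0,0),1)
cv2.imwrite('pics/crop.png',cv2.resize(im[160:320,190:400],None,fx=3.7,fy=3.7,interpolation=cv2.INTER_NEAREST))
for q in ['timer','tub','red_jar','mug']:
    for t in models.regions_of(q,p)[:1]:
        ys,xs=np.where(t['mask']);print(q,xs.min(),xs.max(),ys.min(),ys.max(),t['score'])
E
```

```text
[(0.5469, 0.1632, 0.0666, 'fit', array([0.5467, 0.1633]), 0.066, 2179.5), (0.5535, -0.0598, 0.0669, 'fit', array([ 0.554 , -0.0596]), 0.0662, 2195.5)]
0.57 ((584.7063598632812, 59.13002014160156), (303.8235168457031, 424.94940185546875), 7.793710231781006) [[ 405.3849   249.04176]
 [ 463.01086 -171.98225]
 [ 764.02783 -130.78172]
 [ 706.40186  290.2423 ]]
[[ 0.7053  0.2817  0.042 ]
 [ 0.7577 -0.1348  0.042 ]
 [ 0.4624 -0.1673  0.042 ]
 [ 0.4115  0.2446  0.042 ]]
timer 270 293 180 204 0.89
tub 477 535 210 264 0.71
red_jar 131 167 212 239 0.69
mug 129 171 252 291 0.89
```

View pics/crop.png

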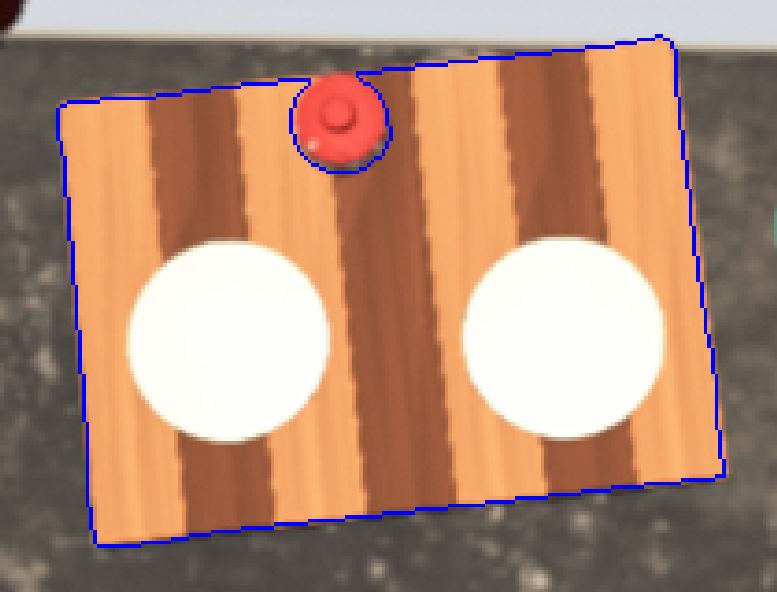

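Request:
servo_tool(motion="0 0 0 0 0 -0.105 0.36; 0 0 0 0 0 -0.105 0.36; 0 0 0 0 0 -0.105 0.36; 0 0 0 0 0 -0.1 0.36; 0 0 0 0 0 0 0.36; 0 0 0 0 0 0 0.36")

```text
time: 1.5
position: [0.1503, 0.5291, 0.2054]
tcp_rot: [[-0.988, -0.153, 0.0], [-0.153, 0.988, -0.0], [-0.0, -0.0, -1.0]]
ft_force: [-0.3, -0.1, 0.2]
opening: 0.0605
```

```bash
cat > d.py <<'E'
import sys
from h import *
E0=np.array([.4361,.0388]);ax=np.array([.9907,.1357]);ay=np.array([-.1357,.9907])
def loc(w): w=np.asarray(w)[:2]-E0; return np.array([w@ax,w@ay])
def go(x,y,z):
    s=get_obs();R=np.array(s['tcp_rot']);P=np.array(s['position'])
    t=np.r_[E0+x*ax+y*ay,z]
    print('t',s['time'],'loc',loc(P).round(4),P.round(4),'open',s['opening'],'F',np.round(s['ft_force'],2))
    ey=np.arctan2(R[:2,1]@-ax,R[:2,1]@ay)
    print('shift cm',(R.T@(t-P)*100).round(2),'turn about world z err (tool z turn needed)',round(float(ey),4),'tilt',R[:,2].round(4))
if __name__=='__main__': go(*map(float,sys.argv[1:4]))
E
python3 d.py .212 .108 .205; python3 -c "
from d import *
print(loc([.684,.0887]),loc([.5468,.1632]),loc([.5538,-.0597]))"
```

```text
t 1.5 loc [-0.2166  0.5245] [0.1503 0.5291 0.2054] open 0.06054206509608582 F [-0.34 -0.12  0.23]
shift cm [-42.13 -42.39   0.05] turn about world z err (tool z turn needed) 0.0175 tilt [ 0. -0. -1.]
[0.25236596 0.0157959 ] [0.12655157 0.10822109] [ 0.10323894 -0.11355584]
```

Request:
servo_tool(motion="-2.8 -2.8 0 0 0 0.017 0.36; -2.8 -2.8 0 0 0 0 0.36; -2.8 -2.8 0 0 0 0 0.36; -2.8 -2.8 0 0 0 0 0.36; -2.8 -2.8 0 0 0 0 0.36; -2.8 -2.8 0 0 0 0 0.36; -2.8 -2.8 0 0 0 0 0.36; -2.8 -2.8 0 0 0 0 0.36; -2.8 -2.8 0 0 0 0 0.36; -2.8 -2.8 0 0 0 0 0.36; -2.8 -2.8 0 0 0 0 0.36; -2.8 -2.8 0 0 0 0 0.36; -2.8 -2.8 0 0 0 0 0.36; -2.8 -2.8 0 0 0 0 0.36; -2.8 -2.8 0 0 0 0 0.36; 0 0 0 0 0 0 0.36")

```text
time: 2.83
position: [0.6334, 0.1399, 0.205]
tcp_rot: [[-0.997, -0.08, 0.002], [-0.08, 0.997, 0.002], [-0.002, 0.002, -1.0]]
ft_force: [-0.0, -1.3, -0.4]
opening: 0.0599
```

```bash
python3 d.py .212 .108 .10
```

```text
t 2.8333 loc [0.2092 0.0734] [0.6334 0.1399 0.205 ] open 0.05986411748267034 F [-0.02 -1.26 -0.38]
shift cm [-0.07  3.45 10.51] turn about world z err (tool z turn needed) -0.0564 tilt [ 0.0017  0.0019 -1.    ]
```

Request:
servo_tool(motion="0 1.7 2 0 0 -0.028 0.36; 0 1.7 2 0 0 -0.028 0.36; 0 0 2 0 0 0 0.36; 0 0 2 0 0 0 0.36; 0 0 1 0 0 0 0.36; 0 0 0 0 0 0 0.36; 0 0 0 0 0 0 0.36")

```text
time: 3.42
position: [0.6323, 0.1727, 0.1113]
tcp_rot: [[-0.994, -0.111, 0.002], [-0.111, 0.994, 0.002], [-0.003, 0.002, -1.0]]
ft_force: [0.2, 0.0, 0.1]
opening: 0.06
```

```bash
python3 d.py .214 .108 .044
```

```text
t 3.4167 loc [0.2125 0.1061] [0.6323 0.1727 0.1113] open 0.059955983661919746 F [0.18 0.04 0.14]
shift cm [-0.12  0.18  6.73] turn about world z err (tool z turn needed) -0.025 tilt [ 0.0025  0.002  -1.    ]
```

Request:
servo_tool(motion="-0.1 0.1 2 0 0 -0.025 0.36; 0 0.1 2 0 0 0 0.36; 0 0 1.3 0 0 0 0.36; 0 0 0.6 0 0 0 0.36; 0 0 0 0 0 0 0.36; 0 0 0 0 0 0 0.36")

```text
time: 3.92
position: [0.6366, 0.1754, 0.0579]
tcp_rot: [[-0.991, -0.131, 0.012], [-0.131, 0.991, 0.004], [-0.013, 0.002, -1.0]]
ft_force: [0.2, 0.0, -0.5]
opening: 0.0601
```

```bash
python3 d.py .214 .108 .044
```

```text
t 3.9167 loc [0.2172 0.1081] [0.6366 0.1754 0.0579] open 0.0601226605267866 F [ 0.24  0.03 -0.48]
shift cm [ 0.34 -0.02  1.38] turn about world z err (tool z turn needed) -0.0045 tilt [ 0.0123  0.004  -0.9999]
```

Request:
servo_tool(motion="0.1 0 0.5 0 0.012 0 0.36; 0 0 0.5 0 0 0 0.36; 0 0 0.3 0 0 0 0.36; 0 0 0 0 0 0 0.36; 0 0 0 0 0 0 0.36")

```text
time: 4.33
position: [0.6371, 0.1754, 0.047]
tcp_rot: [[-0.991, -0.13, 0.003], [-0.13, 0.991, 0.003], [-0.004, 0.003, -1.0]]
ft_force: [-0.4, 0.4, -0.9]
opening: 0.0601
```

```bash
python3 d.py .09 .108 .044
```

```text
t 4.3333 loc [0.2177 0.108 ] [0.6371 0.1754 0.047 ] open 0.060055821621397845 F [-0.43  0.36 -0.9 ]
shift cm [12.77 -0.08  0.25] turn about world z err (tool z turn needed) -0.0054 tilt [ 0.0034  0.0032 -1.    ]
```

Request:
servo_tool(motion="0 0 0.25 0 0.003 -0.005 0.36; 0 0 0.1 0 0 0 0.36; 0 0 0 0 0 0 0.36; 0 0 0 0 0 0 0.36")

```text
time: 4.67
position: [0.6373, 0.1754, 0.0435]
tcp_rot: [[-0.991, -0.136, 0.001], [-0.136, 0.991, 0.003], [-0.001, 0.003, -1.0]]
ft_force: [0.1, -0.7, -0.8]
opening: 0.0604
```

```bash
python3 d.py .09 .108 .044
```

```text
t 4.6667 loc [0.2178 0.1081] [0.6373 0.1754 0.0435] open 0.060378350824961236 F [ 0.1  -0.7  -0.83]
shift cm [ 1.278e+01 -1.000e-02 -6.000e-02] turn about world z err (tool z turn needed) 0.0002 tilt [ 6.0e-04  2.9e-03 -1.0e+00]
```

Request:
servo_tool(motion="0.8 0 0 0 0 0 0.36; 0.8 0 0 0 0 0 0.36; 0.8 0 0 0 0 0 0.36; 0.8 0 0 0 0 0 0.36; 0.8 0 0 0 0 0 0.36; 0 0 0 0 0 0 0.36")

```text
time: 5.17
position: [0.5963, 0.1698, 0.0437]
tcp_rot: [[-0.991, -0.136, 0.001], [-0.136, 0.991, 0.003], [-0.002, 0.003, -1.0]]
ft_force: [0.0, -0.8, -0.9]
opening: 0.0599
```

```bash
cat > look.py <<'E'
import sys
from d import *
p=eyes.read_camera('top')
for l in lids(p): print('lid min',loc(l[:2]).round(4),l[2],'fit',loc(l[4]).round(4),l[5],l[6])
cv2.imwrite(f'pics/{sys.argv[1]}.png',cv2.resize(p['color'][160:320,190:400],None,fx=3.7,fy=3.7))
p=eyes.read_camera('side')
cv2.imwrite(f'pics/{sys.argv[1]}s.png',cv2.resize(p['color'][180:300,230:410],None,fx=4,fy=4))
E
python3 d.py .09 .108 .044; python3 look.py a1
```

```text
t 5.1667 loc [0.1765 0.108 ] [0.5963 0.1698 0.0437] open 0.05992541101205811 F [ 0.02 -0.82 -0.88]
shift cm [ 8.65 -0.01 -0.05] turn about world z err (tool z turn needed) 0.0 tilt [ 0.0014  0.003  -1.    ]
lid min [ 0.1032 -0.1136] 0.067 fit [ 0.1034 -0.1137] 0.0664 2217.5
```

View pics/a1.png

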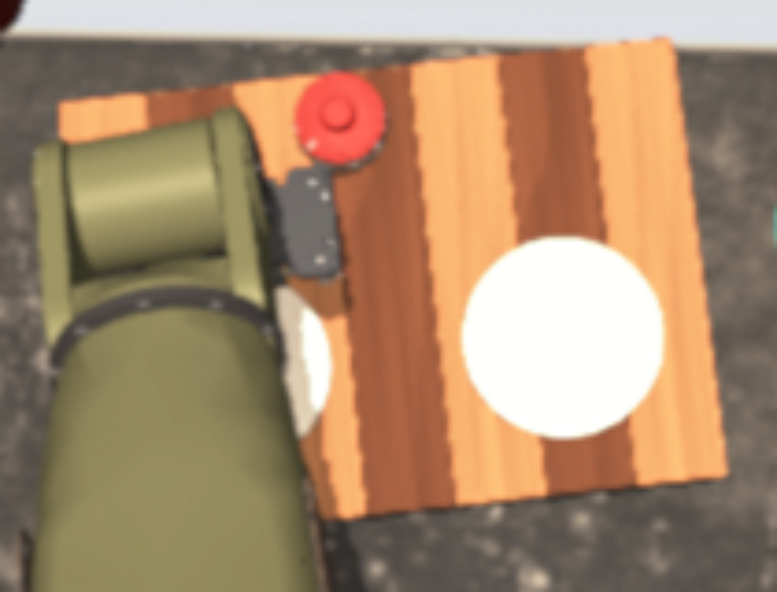

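View pics/a1s.png

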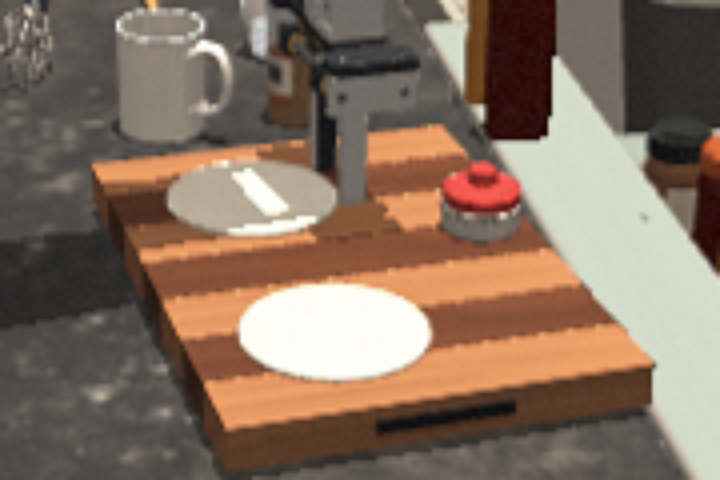

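The crops show the fingers standing behind the left lid (side crop, about (340,190)), with the lid flat and sliding. The timer at (340,117) in the top crop is undisturbed. I'll push on.

Request:
servo_tool(motion="0.8 0 0 0 0 0 0.36; 0.8 0 0 0 0 0 0.36; 0.8 0 0 0 0 0 0.36; 0.8 0 0 0 0 0 0.36; 0.8 0 0 0 0 0 0.36; 0.8 0 0 0 0 0 0.36; 0 0 0 0 0 0 0.36")

```text
time: 5.85
position: [0.5487, 0.1631, 0.0439]
tcp_rot: [[-0.991, -0.135, 0.004], [-0.135, 0.991, 0.004], [-0.004, 0.003, -1.0]]
ft_force: [-0.9, 0.5, -0.6]
opening: 0.0602
```

```bash
python3 d.py .09 .108 .044
```

```text
t 5.85 loc [0.1284 0.1079] [0.5487 0.1631 0.0439] open 0.06019147010016322 F [-0.93  0.55 -0.55]
shift cm [ 3.84  0.01 -0.03] turn about world z err (tool z turn needed) -0.0005 tilt [ 0.004   0.0035 -1.    ]
```

Request:
servo_tool(motion="0.7 0 0 0 0.003 0 0.36; 0.7 0 0 0 0 0 0.36; 0.7 0 0 0 0 0 0.36; 0.7 0 0 0 0 0 0.36; 0.4 0 0 0 0 0 0.36; 0.2 0 0 0 0 0 0.36; 0 0 0 0 0 0 0.36; 0 0 0 0 0 0 0.36")

```text
time: 6.52
position: [0.512, 0.1581, 0.0443]
tcp_rot: [[-0.991, -0.135, 0.002], [-0.135, 0.991, 0.003], [-0.002, 0.003, -1.0]]
ft_force: [0.5, 0.5, -0.5]
opening: 0.0601
```

```bash
python3 d.py .09 .108 .044; python3 look.py a2
```

```text
t 6.5167 loc [0.0914 0.1079] [0.512  0.1581 0.0443] open 0.06011332060698212 F [ 0.48  0.55 -0.48]
shift cm [0.14 0.01 0.03] turn about world z err (tool z turn needed) -0.0005 tilt [ 0.0018  0.0033 -1.    ]
lid min [ 0.1032 -0.1136] 0.067 fit [ 0.1034 -0.1137] 0.0664 2216.0
```

View pics/a2s.png

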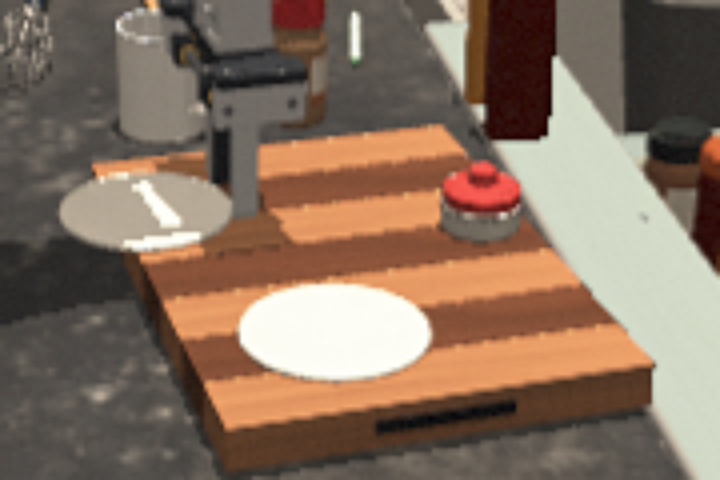

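Request:
servo_tool(motion="-1 0 0 0 0 0 0.36; -1 0 0 0 0 0 0.36; 0 0 -2 0 0 0 0.36; 0 0 -3 0 0 0 0.36; 0 0 -3 0 0 0 0.36; 0 0 -1 0 0 0 0.36; -1 -2.5 0 0 0 0 0.36; -1 -2.5 0 0 0 0 0.36; -1 -2.5 0 0 0 0 0.36; -1 -2.5 0 0 0 0 0.36; -1 -2.5 0 0 0 0 0.36; -1 -2.5 0 0 0 0 0.36; -1 -2.5 0 0 0 0 0.36; -1 -2.5 0 0 0 0 0.36; 0 -1.5 0 0 0 0 0.36; 0 0 0 0 0 0 0.36")

```text
time: 7.95
position: [0.646, -0.0503, 0.1314]
tcp_rot: [[-0.99, -0.138, -0.003], [-0.138, 0.99, 0.003], [0.003, 0.004, -1.0]]
ft_force: [-1.0, -0.2, -0.5]
opening: 0.06
```

```bash
python3 d.py .2 -.1136 .06; python3 look.py a3
```

```text
t 7.95 loc [ 0.1959 -0.1168] [ 0.646  -0.0503  0.1314] open 0.060013738295442966 F [-1.04 -0.17 -0.47]
shift cm [-0.43  0.29  7.14] turn about world z err (tool z turn needed) 0.0025 tilt [-0.0033  0.0031 -1.    ]
lid min [0.023  0.1086] 0.067 fit [0.0232 0.1087] 0.0663 2263.5
```

View pics/a3.png

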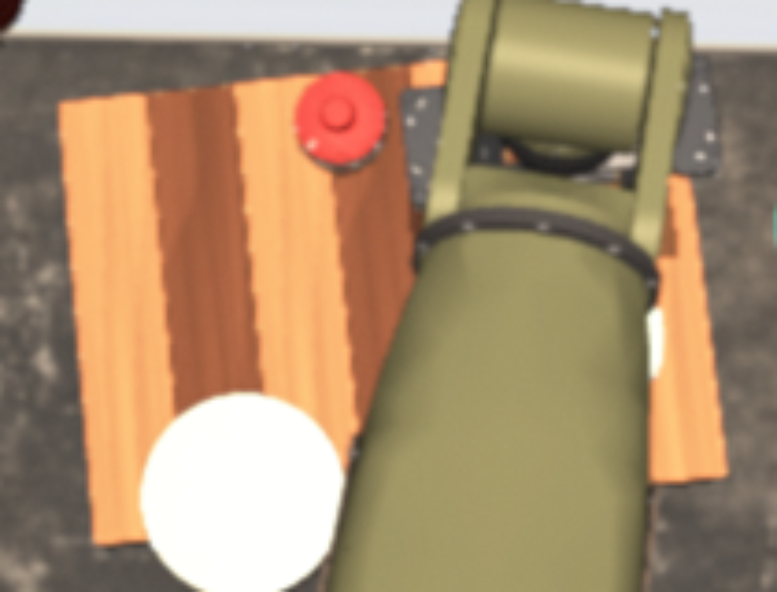

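The left lid now sits at edge x≈23 mm, y≈109 mm, which is on target. Next I'll descend behind the right lid.

Request:
servo_tool(motion="-0.2 0.15 2 0 -0.003 0.003 0.36; -0.1 0.15 2 0 0 0 0.36; 0 0 1.7 0 0 0 0.36; 0 0 1 0 0 0 0.36; 0 0 0 0 0 0 0.36; 0 0 0 0 0 0 0.36")

```text
time: 8.55
position: [0.6465, -0.0363, 0.0641]
tcp_rot: [[-0.99, -0.143, 0.002], [-0.143, 0.99, 0.005], [-0.003, 0.004, -1.0]]
ft_force: [-1.9, -0.3, 0.1]
opening: 0.0601
```

```bash
python3 d.py .195 -.1136 .0438
```

```text
t 8.55 loc [ 0.1983 -0.103 ] [ 0.6465 -0.0363  0.0641] open 0.060104193677272134 F [-1.91 -0.3   0.09]
shift cm [ 0.34 -1.07  2.02] turn about world z err (tool z turn needed) 0.0071 tilt [ 0.0019  0.0047 -1.    ]
```

Request:
servo_tool(motion="0 -0.5 0.6 0 0.002 0.007 0.36; 0 -0.5 0.6 0 0 0 0.36; 0 0 0.3 0 0 0 0.36; 0 0 0 0 0 0 0.36; 0 0 0 0 0 0 0.36")

```text
time: 8.97
position: [0.6492, -0.0466, 0.0509]
tcp_rot: [[-0.991, -0.136, 0.004], [-0.136, 0.991, 0.004], [-0.004, 0.003, -1.0]]
ft_force: [-0.9, 0.1, 0.6]
opening: 0.0599
```

```bash
python3 d.py .195 -.1136 .0438
```

```text
t 8.9667 loc [ 0.1995 -0.1135] [ 0.6492 -0.0466  0.0509] open 0.05986440107702711 F [-0.89  0.14  0.58]
shift cm [ 0.46 -0.01  0.71] turn about world z err (tool z turn needed) 0.0001 tilt [ 0.0039  0.0039 -1.    ]
```

Request:
servo_tool(motion="0 0 0.4 0 0.003 0 0.36; 0 0 0.3 0 0 0 0.36; 0 0 0 0 0 0 0.36; 0 0 0 0 0 0 0.36")

```text
time: 9.3
position: [0.6495, -0.0468, 0.0438]
tcp_rot: [[-0.991, -0.135, 0.002], [-0.135, 0.991, 0.003], [-0.002, 0.003, -1.0]]
ft_force: [0.2, 0.9, -0.5]
opening: 0.0603
```

```bash
python3 d.py .0905 -.1136 .0438
```

```text
t 9.3 loc [ 0.1998 -0.1137] [ 0.6495 -0.0468  0.0438] open 0.0602888293899198 F [ 0.18  0.87 -0.48]
shift cm [ 1.094e+01  1.000e-02 -2.000e-02] turn about world z err (tool z turn needed) -0.0003 tilt [ 0.0015  0.0033 -1.    ]
```

Request:
servo_tool(motion="0.8 0 0 0 0 0 0.36; 0.8 0 0 0 0 0 0.36; 0.8 0 0 0 0 0 0.36; 0.8 0 0 0 0 0 0.36; 0.8 0 0 0 0 0 0.36; 0.8 0 0 0 0 0 0.36; 0.8 0 0 0 0 0 0.36; 0.8 0 0 0 0 0 0.36; 0 0 0 0 0 0 0.36")

```text
time: 10.05
position: [0.5817, -0.0556, 0.0443]
tcp_rot: [[-0.991, -0.136, 0.003], [-0.136, 0.991, 0.003], [-0.003, 0.003, -1.0]]
ft_force: [-0.1, 1.0, 0.2]
opening: 0.0602
```

```bash
python3 d.py .0905 -.1136 .0438
```

```text
t 10.05 loc [ 0.1315 -0.1132] [ 0.5817 -0.0556  0.0443] open 0.060249247830239085 F [-0.13  1.    0.19]
shift cm [ 4.1  -0.03  0.03] turn about world z err (tool z turn needed) 0.0003 tilt [ 0.0026  0.0032 -1.    ]
```

Request:
servo_tool(motion="0.7 0 0.03 0 0.002 0 0.36; 0.7 0 0 0 0 0 0.36; 0.7 0 0 0 0 0 0.36; 0.7 0 0 0 0 0 0.36; 0.6 0 0 0 0 0 0.36; 0.3 0 0 0 0 0 0.36; 0 0 0 0 0 0 0.36; 0 0 0 0 0 0 0.36")

```text
time: 10.72
position: [0.5416, -0.0611, 0.0445]
tcp_rot: [[-0.991, -0.136, 0.002], [-0.136, 0.991, 0.003], [-0.002, 0.002, -1.0]]
ft_force: [-0.2, 0.0, 0.9]
opening: 0.0602
```

```bash
python3 d.py .0905 -.1136 .0438; python3 look.py a4
```

```text
t 10.7167 loc [ 0.091  -0.1133] [ 0.5416 -0.0611  0.0445] open 0.06019110500752214 F [-0.16  0.04  0.86]
shift cm [ 0.05 -0.03  0.07] turn about world z err (tool z turn needed) 0.0002 tilt [ 0.0019  0.0028 -1.    ]
lid min [0.0229 0.1085] 0.0671 fit [0.023  0.1084] 0.0665 2286.5
```

View pics/a4s.png

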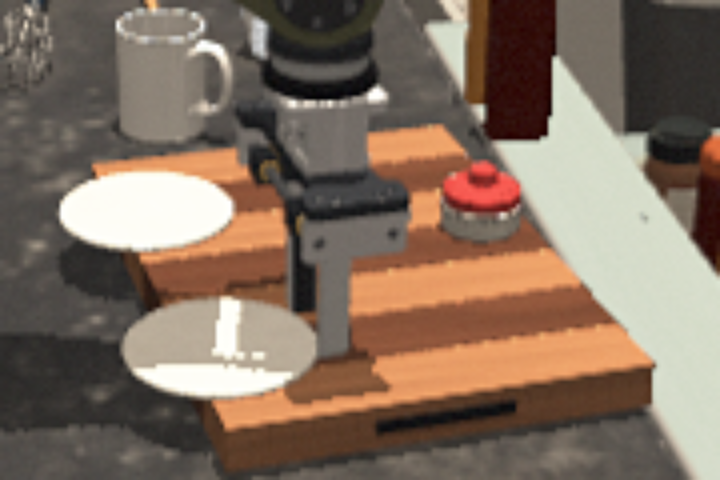

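Request:
servo_tool(motion="-1 0 0 0 0 0 0.36; -1 0 0 0 0 0 0.36; 0 0 -2 0 0 0 0.36; 0 0 -3 0 0 0 0.36; 0 0 -4 0 0 0 0.36; 0 0 -4 0 0 0 0.36; 0 0 -4 0 0 0 0.36; 1 3.5 0 0 0 0 0.36; 1 3.5 0 0 0 0 0.36; 1 3.5 0 0 0 0 0.36; 1 3.5 0 0 0 0 0.36; 1 3.5 0 0 0 0 0.36; 1 3.5 0 0 0 0 0.36; 1 3.5 0 0 0 0 0.36; 1 3.5 0 0 0 0 0.36; 1 3.5 0 0 0 0 0.36; 1 3.5 0 0 0 0 0.36; 1 3.5 0 0 0 0 0.36; 0 3 0 0 0 0 0.36; 0 0 0 0 0 0 0.36")

```text
time: 12.48
position: [0.3907, 0.3556, 0.2252]
tcp_rot: [[-0.991, -0.133, 0.004], [-0.133, 0.991, 0.006], [-0.005, 0.005, -1.0]]
ft_force: [0.3, -1.2, -0.7]
opening: 0.0599
```

```bash
python3 d.py 0 0 .2; python3 look.py a5
python3 - <<'E'
from d import *
p=eyes.read_camera('top');s,r,m=board(p);print(s,r)
cv2.imwrite('pics/a6.png',p['color'])
for q in ['timer','tub','red_jar','mug']:
    for t in models.regions_of(q,p)[:1]:
        ys,xs=np.where(t['mask']);print(q,xs.min(),xs.max(),ys.min(),ys.max(),t['score'])
E
```

```text
t 12.4833 loc [-0.0019  0.3201] [0.3907 0.3556 0.2252] open 0.05993441560631884 F [ 0.27 -1.18 -0.7 ]
shift cm [ -0.28 -32.02   2.34] turn about world z err (tool z turn needed) -0.003 tilt [ 0.004   0.0061 -1.    ]
lid min [0.023  0.1087] 0.0669 fit [0.0229 0.1084] 0.0663 2270.5
lid min [ 0.0225 -0.1125] 0.0669 fit [ 0.0226 -0.1126] 0.0664 2266.5
0.6 ((584.9132080078125, 58.67445373535156), (301.1579895019531, 421.5517272949219), 7.513378620147705)
timer 269 293 180 206 0.94
tub 477 535 210 264 0.83
red_jar 131 167 212 239 0.98
mug 130 170 252 291 0.79
```

View pics/a6.png

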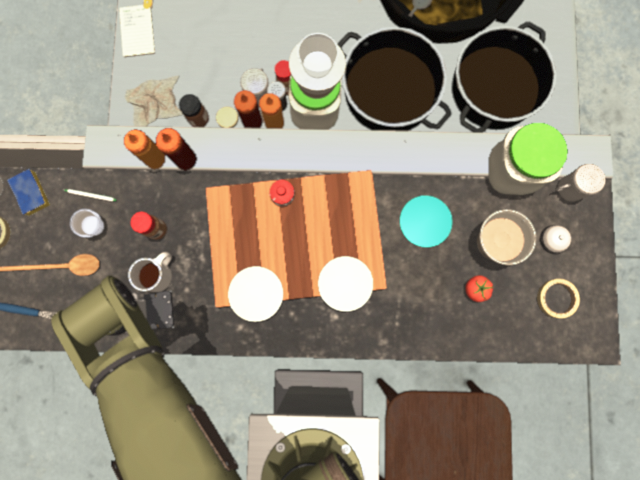

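View pics/a5s.png

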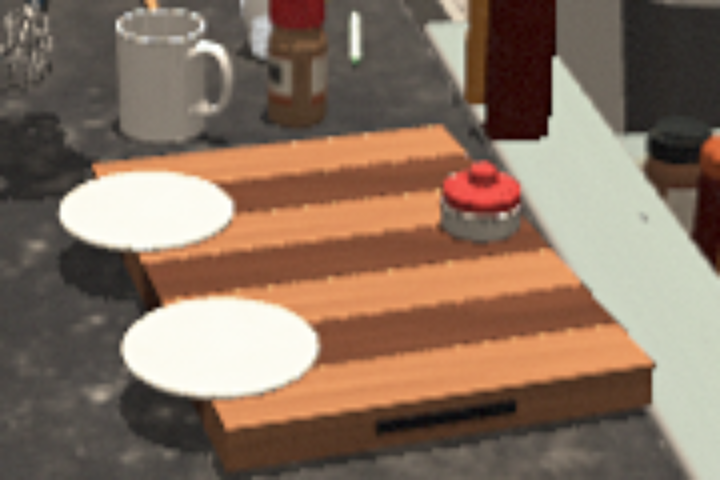

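The final views show both lids flat and overhanging the front edge, at (256,294) and (346,284). The timer, tub, jar and mug are at their original pixels, and the arm is clear. I'll hand it in.

```bash
python3 -c "
from bench import order;print(order.job_done())"
```

```text
the job is handed in; nothing more can be done
None
```

Both lids now stick out about a third of their width over the board's front edge, and I handed the job in. The gripper was partly closed to a 60 mm opening, and I pushed each lid's far rim straight towards the robot with the two fingertips.

| Lid | x from edge (allowed 10.2–34.2 mm) | y along edge (allowed ±145 mm) | Overhang (allowed 32–56 mm) |
|---|---|---|---|
| lid_left | 23 mm | +108 mm | about 43.5 mm |
| lid_right | 22.5 mm | -113 mm | about 44 mm |

- **Edge reference:** these positions use the front edge as measured in the first picture. A second board fit afterwards moved the board's centre by about 0.5 mm and its yaw by about 0.3°.
- **Lids:** both look flat in the side view.
- **Other objects:** the timer, tub, red-capped jar and mug are where they were, to within a pixel or two in the top view. I never went near the turquoise disc.
- **Arm:** it ended clear of everything. The wrist force stayed within about 2 N at every reading, and the last clock reading was about 12.5 s.

No check failed or disagreed. The hand-in gives no verdict, so the result is not confirmed from that side.

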